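# Draw a spice jar from the rack and hold it tipped over the mug

### The job

Draw the short spice jar straight out of its tunnel in the wooden rack, then turn it cap-down at a slant of about 45 degrees and finish holding it still in the gripper with its cap over the middle of the mug, a few centimetres above the rim and not touching it. Never let the jar down on the worktop, and leave the long bottle in the rack, the mug and the pots where they are.

Things in the scene. Friction and masses are not known exactly. Their poses are not given: they have to be found in the camera images.
- spice_jar: Short round spice jar, 41 mm in diameter, 105 mm long, 0.08 to 0.15 kg, with a wide flat dark screw cap (40 mm across, the last 21 mm of the length). It starts lying level in one of the rack's two tunnels, cap pointing out towards the robot; 56 to 64 mm of it stick out. Origin: centre of its base; z axis along the jar from base to cap. Its roll about z has no meaning.
- jar_base (a point): Centre of the jar's base (same point as the jar's origin), axes as the jar's.
- jar_cap (a point): Centre of the flat outer face of the jar's cap, on the jar's axis, 105 mm from the base; axes as the jar's.
- rack: Wooden jar rack, fixed: 171 (y) x 62 (x) x 91 mm high. Two roofed tunnels, centres at y = +-47.5 mm, each 52 wide, 48 high, 52 deep, shut at the back, floor 35 mm above the worktop (jar axis at 55 mm). A tongue 22 mm wide, level with the floor, runs 40 mm in front of each mouth; beside it is open. Origin: underside centre; x points into the tunnels, jars come out along -x.
- rack_mouth (a point): Point in the plane of the two tunnel mouths, midway between them, 59 mm above the worktop; axes as the rack's (a jar whose base is at negative x here is out of the tunnel).
- squeezy_bottle: The other thing in the rack: a long slim squeezy bottle, 43 mm in diameter and 148 mm long, lying in the other tunnel in the same way and sticking out about 43 mm farther than the jar. It stays there. Origin: centre of its base; z along the bottle from base to cap.
- mug: Pale ceramic mug, loose, 0.27 kg, upright on the worktop to the left of the rack (larger y), 95 mm high, mouth 92 mm in outer diameter, its handle pointing roughly away from the robot. Origin: at worktop height, 16.5 mm from the mug's axis towards the handle; z up; the handle lies towards its -y.
- mug_mouth (a point): Centre of the mug's mouth at rim height, 95 mm above the worktop; axes as the mug's.
- sugar_pot: Small white lidded pot with a blue band, 61 mm wide, 94 mm high, standing behind the rack; a bystander. Origin: centre of its underside.
- honey_jar: Stout glass jar, 62 mm wide, 99 mm high, standing behind the rack; a bystander. Origin: centre of its underside.

How it is judged:
By the outcome, as a careful person would: the job done as asked, in the order asked, and still so for the second after the job is handed in, while the arm keeps its last pose, push and grip.
It also fails if it takes over 34 s, if anything falls off the work surface, if the arm or the gripper's body presses on something with over 40 N, if the wrist force passes 120 N, or if a joint passes its speed limit or range.

### The arm

A 6-joint arm with a two-finger parallel gripper is mounted at the origin on a cart in front of the work surface, level with it; the furniture and walls round the work are solid. World frame = base frame: x ahead of the robot, y to its left, z up, the work surface at z = 0. Lengths are in m, angles in rad, forces in N, time in s.
With the tool pointing down it reaches from about 0.35 to 0.875 m from the base axis. Payload 4.2 kg.
Tool frame: the origin (TCP) lies on the front face of the gripper's body, between the roots of the fingers; the fingertips stand 73 mm ahead of it and the grasp point (between the pads) lies 54 mm ahead of it (ctrl.tcp_to_tips is the distance from the TCP to the fingertips, in m); z points along the fingers, y is the line along which they close (so a half turn about z gives the same grasp; the last joint's range is limited). The gripper opens to 85 mm and grips with 20 to 120 N. Pads are 22 mm wide; open, the fingers measure 114 mm over their backs; the gripper's body (76 mm by 85 mm) begins 54 mm behind the grasp point. The pads swing forward as they close: fully open they stand 13 mm farther back than shut.
Start: joints at [1.43, 0.385, 0.008, 0, -1.194, -0.259], TCP at [0.243, 0.576, 0.304] pointing down, gripper open.
Joint ranges: [-3.14, 3.14], [-1.21, 2.06], [-1.07, 1.41], [-3.16, 2.05], [-2.99, -0.16], [-3.1, 3.1]. Speed limits (rad/s): [2.79, 2.79, 3.14, 3.14, 3.14, 3.14].

### API

Orientations are given as a unit quaternion [w, x, y, z].
In Python, from rig import ctrl gives the robot as it stands. The module is installed in compiled form; this text tells all that it offers.
- The arm moves only by the tool apply_moves, never from a script. Its argument "targets" is a list of rows, each a list of 3 entries, a list of its own where there are three numbers: the turn, a rotation vector about the tool's x, y, z each as a share of pi/4 rad, from -1 to 1, then the shift along the tool's x, y, z each as a share of 0.3 m, from -1 to 1, then the opening, from -1 (shut) to 1 (fully open). A call has 1 to 5 rows; each row shifts and turns the commanded pose from where the row before left it, along the tool's axes as they then stand; what a row does not reach is not made up. A row lasts 1/12 s, in which the tool goes at most 41.7 mm and 7.16 degrees, less where a joint would pass 70% of its speed; a pose out of reach is approached as far as the arm can. A call with a number of a shift or a turn outside -1 to 1 is refused whole. A call with a gripper value outside its range is refused whole. The fingers move at their own pace and stop on an object; the grip force is fixed at half the most. Time passes only in rows, so rows that do not move let the fingers close. It gives the time, the measured TCP pose, the force, the opening and the grip force at its end, in the units of the state.
- ctrl.sense(): the state, without advancing time (a new reading comes with each control period).
- ctrl.grab_frame(name): name is "scene" or "top" or "wrist"; returns a dict with "img" (384x512x3 uint8, red, green, blue), "depth" (384x512 float32, m along the optical axis (not along the pixel's ray), 0 where there is no reading), "fx", "fy", "cx", "cy" (pixels), "rvec" (rotation vector, rad) and "tvec" (3), from world to camera coordinates, as OpenCV has them. Camera axes: x right, y down, z forward; pixel columns grow to the right and rows downward; lengths in m; the calibration is good to about 2 mm. A picture is of the moment at which its call begins.
- ctrl.job_done(): hands the job in; it is judged then, once.
Trained networks look in a picture, given as the dict that the camera call returned (one of the last four; its "shot" number tells which), for a name from the list of things; names that differ only in an ending like _2 or _b are one class to them, and where a whole thing is asked for, a point or a joint stands for the part that bears it (a point fixed in the world has none). Each returns a list of dicts, best first, with "p" (0 to 1); they miss things now and then, are a little off and sometimes report something else, mostly with a low value. They report only what shows in the picture. A call takes as long as a camera call.
- ctrl.recognise(picture, label): "at" ([column, row] as shares, 0 to 1, of the picture: columns of its width, rows of its height, amid what is visible of it).
- ctrl.cut_out(picture, label): "pixels" (384x512 bool, what is visible of it) and "at" ([column, row] as shares, 0 to 1, of the picture: columns of its width, rows of its height, amid what is visible of it).
- ctrl.mark_of(picture, label): "at" ([column, row] as shares, 0 to 1, of the picture: columns of its width, rows of its height: a listed point, or the origin of a listed thing).
The state is a dict: "time": time; "q": joint angles; "qd": joint speeds; "tau": joint torques, N m; "tool_pos": TCP position; "ee_rot": TCP orientation; "wrist_force": force on the tool from outside, world axes, zero at the start; "wrist_torque": the same for the moment, N m; "opening": finger opening in m; "grip_force": force on a finger pad.
Only numpy, scipy, OpenCV 4.12 (cv2) and the standard library are available. Lean on these libraries where they do the work, as an engineer would, in place of code of your own. Each camera call takes 0.05 s, during which the arm holds its last target. There are 200 camera calls.

## Working session

There is one attempt and no reset: what is moved stays moved. The work goes in short steps, Python scripts to look and compute and a tool call to move; the robot and the scene stay as the last step left them, time stands still between calls to the robot, and variables do not carry over. Pictures are saved under pics/ and viewed, at most 10 in all, crops included, and the job is handed in when it is done.

Besides the shell and the picture viewer there is one more tool, called after "Request:" as a command line: name --argument value ..., lists and objects as JSON in quotes. apply_moves: Moves the arm, as the interface text tells. Its arguments: {"type":"object","properties":{"targets":{"type":"array","items":{"type":"array"}}},"required":["targets"]}

```bash
mkdir -p pics
cat > h.py <<'E'
import numpy as np, cv2
from rig import ctrl
from scipy.spatial.transform import Rotation as R
def world(f,mask):
    v,u=np.nonzero(mask&(f["depth"]>0)); d=f["depth"][v,u]
    P=np.c_[(u-f["cx"])/f["fx"]*d,(v-f["cy"])/f["fy"]*d,d]
    M=cv2.Rodrigues(np.array(f["rvec"],float))[0]
    return (P-np.ravel(f["tvec"]))@M
def save(f,n): cv2.imwrite(f"pics/{n}.png",f["img"][:,:,::-1])
E
cat > a.py <<'E'
from h import *
np.set_printoptions(precision=4,suppress=True)
s=ctrl.sense(); print(s["time"],s["tool_pos"],s["ee_rot"],s["opening"])
for c in ("scene","top"):
    f=ctrl.grab_frame(c); save(f,c+"0")
    for n in ("spice_jar","squeezy_bottle","rack","mug","sugar_pot","honey_jar"):
        r=ctrl.cut_out(f,n)
        if not r: print(c,n,"none"); continue
        r=r[0]; P=world(f,r["pixels"])
        print(c,n,round(r["p"],2),np.round(np.array(r["at"])*[512,384]),len(P),"p5",np.percentile(P,3,axis=0),"med",np.median(P,axis=0),"p95",np.percentile(P,97,axis=0))
    cv2.imwrite(f"pics/both.png",f["img"][:,:,::-1])
E
python3 a.py; python3 -c "
import cv2,numpy as np
a=cv2.imread('pics/scene0.png');b=cv2.imread('pics/top0.png')
cv2.imwrite('pics/ab.png',cv2.resize(np.hstack([a,b]),(800,300)))"
```

```text
0.0 [0.2431 0.5753 0.3028] [ 0.0011  0.9801 -0.1987 -0.0002] 0.08546221616535472
scene spice_jar 0.86 [236. 223.] 582 p5 [0.5522 0.1862 0.044 ] med [0.5797 0.1975 0.07  ] p95 [0.6167 0.2212 0.078 ]
scene squeezy_bottle 0.95 [258. 253.] 986 p5 [0.5156 0.0896 0.0518] med [0.5653 0.1014 0.0723] p95 [0.6209 0.1236 0.0784]
scene rack 0.57 [262. 210.] 1772 p5 [0.609  0.1015 0.0352] med [0.6333 0.1686 0.092 ] p95 [0.6718 0.2424 0.0944]
scene mug 0.93 [183. 183.] 1611 p5 [0.5088 0.3477 0.0137] med [0.5526 0.3822 0.0662] p95 [0.6183 0.4332 0.0961]
scene sugar_pot 0.5 [317. 196.] 105 p5 [0.7493 0.1243 0.0703] med [0.7674 0.1361 0.0812] p95 [0.7917 0.1489 0.095 ]
scene honey_jar none
top spice_jar 0.8 [264. 219.] 527 p5 [0.552  0.1883 0.0003] med [0.5799 0.207  0.0722] p95 [0.6078 0.226  0.078 ]
top squeezy_bottle 0.93 [306. 227.] 862 p5 [0.5178 0.0931 0.059 ] med [0.5708 0.113  0.072 ] p95 [0.6138 0.1323 0.0773]
top rack 0.67 [283. 186.] 2328 p5 [0.6116 0.0867 0.0874] med [0.6429 0.1658 0.0906] p95 [0.6744 0.2449 0.0934]
top mug none
top sugar_pot 0.45 [295. 145.] 18 p5 [0.747  0.1216 0.0161] med [0.7473 0.1289 0.0288] p95 [0.7487 0.1348 0.0431]
top honey_jar none
```

View pics/ab.png

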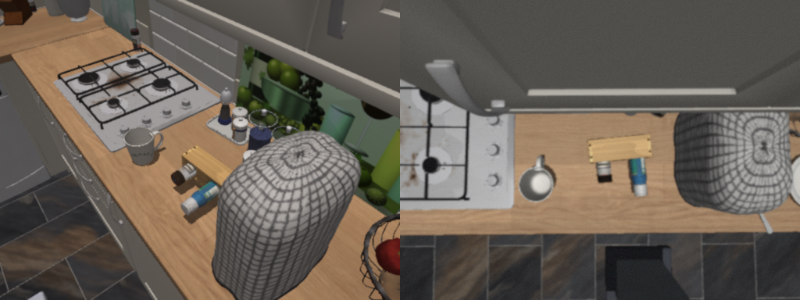

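Left (scene): the mug is near (142,145), the rack near (210,165), with the jar's dark cap and blue bottle in front and a big quilted cosy to the right. Right (top): the mug is at (537,183), the jar at (604,170) and a cupboard overhangs the back. Next I'll fit the yaws and check the obstacles.

```bash
cat > b.py <<'E'
from h import *
np.set_printoptions(precision=4,suppress=True)
f=ctrl.grab_frame("top"); g=ctrl.grab_frame("scene")
for F,n in ((f,"top"),(g,"scene")):
    P=world(F,ctrl.cut_out(F,"rack")[0]["pixels"]); P=P[P[:,2]>.084]
    (c,s,a)=cv2.minAreaRect(P[:,:2].astype(np.float32)); print(n,"rack",c,s,a,np.median(P[:,2]))
    for k in ("spice_jar","squeezy_bottle"):
        P=world(F,ctrl.cut_out(F,k)[0]["pixels"]); P=P[P[:,2]>.045]
        m=P[P[:,2]>np.percentile(P[:,2],70)]
        print(n,k,"x",P[:,0].min(),P[:,0].max(),"top-strip mean",m.mean(0),"slope dy/dx",np.polyfit(P[:,0],P[:,1],1)[0],"ztop",np.percentile(P[:,2],98))
    for k in ("mug","mug_mouth","rack_mouth","jar_cap"):
        r=ctrl.mark_of(F,k)
        if r: print(n,k,r[0]["p"],np.array(r[0]["at"])*[512,384])
    A=world(F,np.ones((384,512),bool))
    w=A[(abs(A[:,0]-.555)<.09)&(abs(A[:,1]-.39)<.09)&(A[:,2]>.088)&(A[:,2]<.11)]
    if len(w)>5:
        print(n,"rim pts",len(w),w.min(0),w.max(0)); q=w[:,:2]
        s=np.linalg.lstsq(np.c_[2*q,np.ones(len(q))],(q**2).sum(1),rcond=None)[0]; print("circ",s[:2],np.sqrt(s[2]+s[0]**2+s[1]**2))
    c=A[(A[:,1]<.08)&(A[:,1]>-.4)&(A[:,0]>.35)&(A[:,0]<.72)&(A[:,2]>.1)&(A[:,2]<.6)]
    if len(c): print(n,"cosy",np.percentile(c,1,axis=0),np.percentile(c,99,axis=0))
    o=A[(A[:,2]>.35)&(A[:,0]>.3)&(A[:,1]>-.1)&(A[:,1]<.7)]
    if len(o): print(n,"overhead",np.percentile(o,1,axis=0),np.percentile(o,99,axis=0))
E
python3 b.py
```

```text
top rack (0.6437622308731079, 0.16546630859375) (0.06194658577442169, 0.1708119511604309) 5.338799953460693 0.09061015028271188
top spice_jar x 0.5496424860149711 0.6113493206845413 top-strip mean [0.5832 0.2078 0.0767] slope dy/dx 0.03836885000153442 ztop 0.08747640982806733
top squeezy_bottle x 0.5124458602765447 0.6181453524687072 top-strip mean [0.5774 0.1112 0.0757] slope dy/dx 0.08366022457194265 ztop 0.07779570579486149
top mug 0.62 [179.712  226.5984]
top mug_mouth 0.81 [171.9808 235.584 ]
top rack_mouth 0.85 [278.784 203.904]
top jar_cap 0.57 [260.3008 235.3152]
top rim pts 251 [0.5021 0.345  0.0881] [0.5936 0.4371 0.0992]
circ [0.5479 0.3906] 0.04465553979263292
top cosy [ 0.4959 -0.1603  0.1123] [0.7033 0.075  0.5934]
top overhead [ 0.6523 -0.0187  0.4617] [0.6834 0.4159 0.7745]
scene rack (0.6192699670791626, 0.10745706409215927) (0.308543860912323, 0.1082252711057663) 71.6628646850586 0.09233248865299107
scene spice_jar x 0.551056700432791 0.6206931636603167 top-strip mean [0.5881 0.2059 0.0769] slope dy/dx -0.0034386178991376273 ztop 0.0785454412532034
scene squeezy_bottle x 0.51083934636588 0.6290027138536781 top-strip mean [0.5777 0.1097 0.0771] slope dy/dx 0.058029895002097154 ztop 0.07853201259216795
scene mug 0.93 [190.72   196.9152]
scene mug_mouth 0.76 [176.5888 173.2992]
scene rack_mouth 0.94 [254.4128 225.792 ]
scene jar_cap 0.91 [224.     229.2096]
scene rim pts 285 [0.5039 0.3445 0.0881] [0.6041 0.4383 0.0997]
circ [0.5501 0.3901] 0.04465235579438844
scene cosy [ 0.4854 -0.1906  0.1113] [0.708  0.0673 0.5703]
scene overhead [ 0.6509 -0.0986  0.451 ] [0.6859 0.3393 0.5694]
```

Request:
apply_moves --targets '[[[0,0,-0.126],[0.06,0.08,0],1],[[0,0,-0.126],[0.07,0.09,0],1],[[0,0,-0.126],[0.07,0.09,0],1],[[0,0,-0.126],[0.07,0.09,0],1],[[0,0,-0.126],[0.07,0.09,0],1]]'

```text
time: 1.92
tool_pos: [0.3167, 0.4262, 0.3042]
ee_rot: [-0.0, 0.999, 0.051, 0.0]
wrist_force: [0.5, 0.2, 0.2]
opening: 0.0852
grip_force: 0.0
```

```bash
cat > go.py <<'E'
from h import *
import sys
# args: grasp/TCP target x y z, yaw(deg), tilt(deg): tool x along (yaw), tool down, then pitched cap-down by tilt about tool y
np.set_printoptions(precision=3,suppress=True)
def show(p,yaw,tilt=0):
    s=ctrl.sense(); q=s["ee_rot"]; C=R.from_quat([q[1],q[2],q[3],q[0]])
    T=R.from_euler("z",yaw,degrees=True)*R.from_matrix(np.diag([1.,-1,-1]))*R.from_euler("y",tilt,degrees=True)
    d=C.inv().apply(np.array(p)-s["tool_pos"])
    print("t",s["time"],"pos",s["tool_pos"],"turn",(C.inv()*T).as_rotvec()/(np.pi/4),"shift",d/.3,"opening",s["opening"],"grip",s["grip_force"],"F",s["wrist_force"],"q",s["q"])
if __name__=="__main__":
    a=[float(v) for v in sys.argv[1:]]; show(a[:3],*a[3:])
E
python3 go.py .59 .208 .26 5.34
```

```text
t 1.9167 pos [0.317 0.426 0.304] turn [-0.   -0.    0.01] shift [0.833 0.816 0.147] opening 0.0852283925209521 grip 0.0 F [0.484 0.183 0.249] q [ 1.237  0.225 -0.222 -0.    -1.124  0.435]
```

Request:
apply_moves --targets '[[[0,0,0.01],[0.09,0.09,0],1],[[0,0,0],[0.09,0.09,0],1],[[0,0,0],[0.09,0.09,0],1],[[0,0,0],[0.09,0.09,0],1],[[0,0,0],[0.09,0.09,0.02],1]]'

```text
time: 2.33
tool_pos: [0.4647, 0.3043, 0.2994]
ee_rot: [-0.001, 0.999, 0.044, 0.001]
wrist_force: [0.6, 0.9, -0.2]
opening: 0.0854
grip_force: 0.0
```

Request:
apply_moves --targets '[[[0,0,0],[0.09,0.09,0.03],1],[[0,0,0],[0.09,0.09,0.03],1],[[0,0,0],[0.09,0.09,0.03],1],[[0,0,0],[0.09,0.08,0.03],1],[[0,0,0],[0,0,0],1]]'

```text
time: 2.75
tool_pos: [0.583, 0.2061, 0.2591]
ee_rot: [0.001, 0.999, 0.041, -0.001]
wrist_force: [0.5, 1.2, -0.7]
opening: 0.0858
grip_force: 0.0
```

```bash
python3 go.py .59 .208 .109 5.34
cat > c.py <<'E'
from h import *
np.set_printoptions(precision=4,suppress=True)
f=ctrl.grab_frame("wrist"); save(f,"w1")
for k in ("spice_jar","squeezy_bottle"):
    r=ctrl.cut_out(f,k)
    if not r: print(k,"none"); continue
    P=world(f,r[0]["pixels"]); P=P[(P[:,2]>.045)&(P[:,2]<.085)]
    print(k,r[0]["p"],len(P),P.min(0),P.max(0)); m=P[P[:,2]>P[:,2].max()-.004]
    for lo in np.arange(.55,.61,.01):
        w=P[(P[:,0]>lo)&(P[:,0]<lo+.01)]
        if len(w)>10: print(lo, np.percentile(w[:,1],[1,99]), np.percentile(w[:,1],[1,99]).mean(), w[:,2].max())
E
python3 c.py
```

```text
t 2.75 pos [0.583 0.206 0.259] turn [ 0.003  0.003 -0.015] shift [ 0.025 -0.006  0.5  ] opening 0.0857547700414166 grip 0.0 F [ 0.474  1.168 -0.668] q [ 0.601  0.408 -0.073  0.001 -1.094  1.05 ]
spice_jar 0.79 2816 [0.55   0.185  0.0486] [0.6063 0.2287 0.0776]
0.55 [0.1855 0.2242] 0.20485801543632573 0.07672613521763454
0.56 [0.1858 0.2258] 0.20582285967912917 0.07731110066690783
0.5700000000000001 [0.1869 0.2253] 0.2061354367021717 0.0768106933937971
0.5800000000000001 [0.1885 0.2267] 0.2076027829723106 0.07734736888481855
0.5900000000000001 [0.1892 0.2284] 0.2087872298994343 0.07741004738195963
0.6000000000000001 [0.19   0.2275] 0.20874848716813363 0.07762054215784765
squeezy_bottle 0.55 4454 [0.5117 0.0895 0.0481] [0.6156 0.135  0.0791]
0.55 [0.0952 0.13  ] 0.11260566844320671 0.07759900658983378
0.56 [0.0922 0.1317] 0.11194447329960393 0.07836593509958277
0.5700000000000001 [0.0927 0.132 ] 0.11231989841193707 0.07912487605112298
0.5800000000000001 [0.0951 0.1329] 0.11397516237092511 0.07789686850846465
0.5900000000000001 [0.0958 0.134 ] 0.11489715282820787 0.07787481660658659
0.6000000000000001 [0.0972 0.1348] 0.11599699078938813 0.07760620326772066
```

View pics/w1.png

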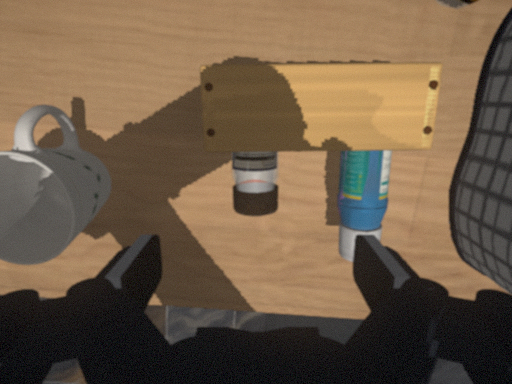

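The wrist view shows the jar (dark cap near (256,200)) midway between the open fingers, with the bottle at (362,200) clear of the right finger. I'm descending onto the jar.

Request:
apply_moves --targets '[[[0,0,-0.015],[0.025,-0.005,0.1],1],[[0,0,0],[0,0,0.1],1],[[0,0,0],[0,0,0.1],1],[[0,0,0],[0,0,0.1],1],[[0,0,0],[0,0,0.05],1]]'

```text
time: 3.32
tool_pos: [0.5848, 0.2129, 0.1241]
ee_rot: [0.001, 0.999, 0.05, -0.002]
wrist_force: [-0.1, -0.2, -0.2]
opening: 0.0856
grip_force: 0.0
```

Request:
apply_moves --targets '[[[0,0,0],[0,0,0.05],1],[[0,0,0],[0,0,0],1]]'

```text
time: 3.48
tool_pos: [0.5849, 0.2128, 0.1093]
ee_rot: [0.001, 0.999, 0.05, -0.003]
wrist_force: [0.1, -0.2, -0.6]
opening: 0.0857
grip_force: 0.0
```

```bash
python3 go.py .59 .208 .109 5.34; sed -i 's/"w1"/"w2"/' c.py; python3 c.py|head -8
```

```text
t 3.4833 pos [0.585 0.213 0.109] turn [0.003 0.007 0.009] shift [0.015 0.018 0.001] opening 0.08568755060196935 grip 0.0 F [ 0.131 -0.185 -0.567] q [ 0.608  0.574 -0.218 -0.001 -0.784  1.064]
spice_jar 0.6 8216 [0.551  0.1856 0.0472] [0.6032 0.2282 0.0777]
0.55 [0.219  0.2249] 0.22196376435640075 0.07014831305899794
0.56 [0.1872 0.2259] 0.20652386645061083 0.0769290781715722
0.5700000000000001 [0.1875 0.2256] 0.2065197132741725 0.07693489041855668
0.5800000000000001 [0.1895 0.2266] 0.20804255240827607 0.07695541612870381
0.5900000000000001 [0.1902 0.2271] 0.20866988910568712 0.07765417817526135
0.6000000000000001 [0.1949 0.2191] 0.2069943800454706 0.07765063624491743Traceback (most recent call last):
  File "c.py", line 8, in <module>
    print(k,r[0]["p"],len(P),P.min(0),P.max(0)); m=P[P[:,2]>P[:,2].max()-.004]
                             ~~~~~^^^
    return umr_minimum(a, axis, None, out, keepdims, initial, where)
ValueError: zero-size array to reduction operation minimum which has no identity
```

View pics/w2.png

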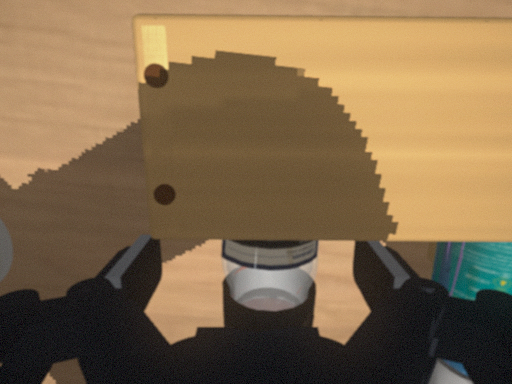

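The jar (centre col 270) sits about 4–5 mm off the finger midline (col 257), so I'll correct that and then close.

Request:
apply_moves --targets '[[[0,0,0.009],[0.012,0.018,0.002],1],[[0,0,0],[0,0,0],1]]'

```text
time: 3.8
tool_pos: [0.5923, 0.2073, 0.113]
ee_rot: [-0.001, 0.999, 0.046, 0.001]
wrist_force: [-0.0, -0.3, 0.6]
opening: 0.0856
grip_force: 0.0
```

```bash
python3 go.py .589 .208 .109 5.34
```

```text
t 3.8 pos [0.592 0.207 0.113] turn [-0.002 -0.004 -0.002] shift [-0.011 -0.003  0.013] opening 0.0856427712020959 grip 0.0 F [-0.026 -0.267  0.636] q [ 0.594  0.574 -0.208  0.    -0.786  1.068]
```

Request:
apply_moves --targets '[[[0,0,0],[-0.01,-0.003,0.013],1],[[0,0,0],[0,0,0],-1],[[0,0,0],[0,0,0],-1],[[0,0,0],[0,0,0],-1],[[0,0,0],[0,0,0],-1]]'

```text
time: 4.22
tool_pos: [0.5883, 0.2079, 0.1077]
ee_rot: [0.0, 0.999, 0.046, 0.0]
wrist_force: [-4.9, -1.0, 9.1]
opening: 0.0394
grip_force: 60.9
```

Request:
apply_moves --targets '[[[0,0,0],[0,0,0],-1],[[0,0,0],[0,0,0],-1],[[0,0,0],[0,0,0],-1],[[0,0,0],[0,0,0],-1]]'

```text
time: 4.55
tool_pos: [0.5885, 0.208, 0.1078]
ee_rot: [-0.0, 0.999, 0.046, 0.0]
wrist_force: [-0.1, 0.3, 3.1]
opening: 0.0393
grip_force: 60.3
```

```bash
python3 go.py .589 .208 .109 5.34
```

```text
t 4.55 pos [0.588 0.208 0.108] turn [-0.    -0.001 -0.001] shift [ 0.002  0.    -0.004] opening 0.03925339654907907 grip 60.277358293533325 F [-0.055  0.292  3.061] q [ 0.599  0.577 -0.219  0.    -0.774  1.064]
```

Request:
apply_moves --targets '[[[0,0,0],[0,0,-0.008],-1],[[0,0,0],[-0.04,0,0],-1],[[0,0,0],[-0.04,0,0],-1],[[0,0,0],[-0.04,0,0],-1],[[0,0,0],[0,0,0],-1]]'

```text
time: 4.97
tool_pos: [0.55, 0.2037, 0.1091]
ee_rot: [0.001, 0.999, 0.046, -0.002]
wrist_force: [-0.5, -0.3, -2.0]
opening: 0.0389
grip_force: 60.3
```

```bash
python3 go.py .4995 .1995 .111 5.34
```

```text
t 4.9667 pos [0.55  0.204 0.109] turn [ 0.001  0.005 -0.002] shift [-0.169 -0.001 -0.006] opening 0.03886965777492956 grip 60.290290117263794 F [-0.545 -0.318 -1.993] q [ 0.63   0.527 -0.314 -0.001 -0.733  1.033]
```

Sliding freely, with the jar's weight on the wrist. I'll keep pulling.

Request:
apply_moves --targets '[[[0,0.005,0],[-0.04,0,-0.004],-1],[[0,0,0],[-0.045,0,-0.002],-1],[[0,0,0],[-0.045,0,0],-1],[[0,0,0],[-0.04,0,0],-1],[[0,0,0],[0,0,0],-1]]'

```text
time: 5.38
tool_pos: [0.4999, 0.1992, 0.1111]
ee_rot: [0.0, 0.999, 0.046, 0.001]
wrist_force: [0.1, 0.5, -0.9]
opening: 0.0391
grip_force: 60.3
```

```bash
python3 go.py .4995 .1995 .30 5.34
cat > d.py <<'E'
from h import *
import sys
np.set_printoptions(precision=4,suppress=True)
for c in ("scene","top"):
    f=ctrl.grab_frame(c); save(f,c+sys.argv[1]); r=ctrl.cut_out(f,"spice_jar")
    if r: P=world(f,r[0]["pixels"]); print(c,r[0]["p"],len(P),np.percentile(P,2,axis=0),np.percentile(P,98,axis=0))
a,b=(cv2.imread(f"pics/{c}{sys.argv[1]}.png") for c in ("scene","top"))
cv2.imwrite(f"pics/ab{sys.argv[1]}.png",cv2.resize(np.hstack([a[90:330,90:410],b[110:350,130:450]]),(800,300)))
E
python3 d.py 1
```

```text
t 5.3833 pos [0.5   0.199 0.111] turn [ 0.001 -0.002 -0.001] shift [-0.   -0.   -0.63] opening 0.03907615463524561 grip 60.30589699745178 F [ 0.075  0.52  -0.91 ] q [ 0.682  0.461 -0.44   0.003 -0.669  0.979]
scene 0.59 511 [0.4638 0.1773 0.0024] [0.5667 0.2196 0.0814]
top 0.87 361 [0.5294 0.1853 0.0002] [0.5693 0.2256 0.0815]
```

View pics/ab1.png

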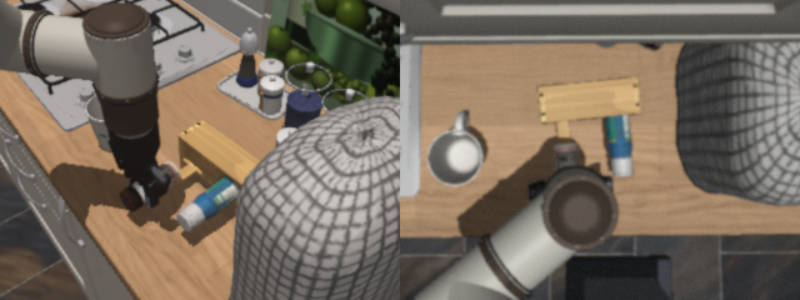

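The top view shows the jar clear of the rack, its base (565,150) in front of the mouth, and the bottle still in place. Next come the lift and the move across.

Request:
apply_moves --targets '[[[0,0,0],[0,0,-0.05],-1],[[0,0,0],[0,0,-0.1],-1],[[0,0,0],[0,0,-0.12],-1],[[0,0,0],[0,0,-0.12],-1],[[0,0,0],[0,0,-0.12],-1]]'

```text
time: 6.0
tool_pos: [0.5016, 0.1997, 0.2661]
ee_rot: [-0.0, 0.999, 0.046, 0.002]
wrist_force: [1.2, 0.5, -0.5]
opening: 0.0391
grip_force: 60.5
```

Request:
apply_moves --targets '[[[0,0,0.1],[0,-0.06,-0.06],-1],[[0,0,0.12],[0,-0.08,0],-1],[[0,0,0.12],[0,-0.1,0],-1],[[0,0,0.12],[0,-0.1,0],-1],[[0,0,0.1],[0,-0.1,0],-1]]'

```text
time: 6.42
tool_pos: [0.515, 0.3314, 0.2831]
ee_rot: [-0.001, 0.984, -0.175, 0.002]
wrist_force: [0.4, 0.5, -0.7]
opening: 0.0392
grip_force: 60.5
```

```bash
python3 go.py .54 .394 .28 -20
```

```text
t 6.4167 pos [0.515 0.331 0.283] turn [-0.003 -0.005 -0.005] shift [ 0.006 -0.225  0.011] opening 0.03915992841314106 grip 60.46974420547485 F [ 0.404  0.453 -0.657] q [ 0.837  0.376 -0.06   0.003 -1.131  0.38 ]
```

Request:
apply_moves --targets '[[[0,0.1,0],[0,-0.05,0],-1],[[0,0.12,0],[0,-0.05,0],-1],[[0,0.12,0],[0,-0.05,0],-1],[[0,0.12,0],[0,-0.05,0],-1],[[0,0.12,0],[0,-0.025,0],-1]]'

```text
time: 6.83
tool_pos: [0.5384, 0.3962, 0.2828]
ee_rot: [0.038, 0.959, -0.168, 0.227]
wrist_force: [1.3, -1.8, -0.1]
opening: 0.0392
grip_force: 60.4
```

Request:
apply_moves --targets '[[[0,0.1,0],[0,0,0],-1],[[0,0.1,0],[0,0,0],-1],[[0,0.11,0],[0,0,0],-1],[[0,0.1,0],[0,0,0],-1],[[0,0,0],[0,0,0],-1]]'

```text
time: 7.25
tool_pos: [0.5372, 0.3929, 0.2803]
ee_rot: [0.067, 0.911, -0.158, 0.375]
wrist_force: [-0.5, -1.6, -1.6]
opening: 0.0393
grip_force: 60.4
```

```bash
python3 go.py .54 .394 .28 -20 45; python3 d.py 2
cat > e.py <<'E'
from h import *
np.set_printoptions(precision=4,suppress=True)
s=ctrl.sense(); q=s["ee_rot"]; C=R.from_quat([q[1],q[2],q[3],q[0]])
print("tool x",C.as_matrix()[:,0],"pred cap",np.array(s["tool_pos"])+C.apply([-.038,0,.053]))
for c in ("scene","top","wrist"):
    f=ctrl.grab_frame(c)
    M=cv2.Rodrigues(np.array(f["rvec"],float))[0]
    for k in ("jar_cap","mug_mouth"):
        r=ctrl.mark_of(f,k)
        if r:
            uv=np.array(r[0]["at"])*[512,384]; u,v=uv.astype(int)
            K=np.array([[f["fx"],0,f["cx"]],[0,f["fy"],f["cy"]],[0,0,1]])
            pr=lambda X:cv2.projectPoints(np.array([X],float),np.array(f["rvec"],float),np.array(f["tvec"],float),K,None)[0].ravel()
            X=np.array(s["tool_pos"])+C.apply([-.038,0,.053]) if k=="jar_cap" else [.549,.3905,.095]
            print(c,k,r[0]["p"],uv,"pred px",pr(X))
    r=ctrl.cut_out(f,"spice_jar")
    if r:
        L=C.inv().apply(world(f,r[0]["pixels"])-s["tool_pos"]); print(c,"jar in tool frame",r[0]["p"],len(L),np.percentile(L,[2,50,98],axis=0).tolist())
E
python3 e.py
```

```text
t 7.25 pos [0.537 0.393 0.28 ] turn [0.001 0.004 0.006] shift [ 0.005 -0.007  0.006] opening 0.03928582243376838 grip 60.42654633522034 F [-0.505 -1.584 -1.572] q [ 0.963  0.389 -0.522  1.165 -0.835 -0.64 ]
scene 0.81 767 [0.5386 0.346  0.0313] [0.7978 0.8045 0.3038]
top 0.91 1169 [0.5436 0.3483 0.2395] [0.6269 0.4005 0.3051]
tool x [ 0.6673 -0.2457  0.7031] pred cap [0.5481 0.3906 0.2189]
scene jar_cap 0.78 [167.9872 129.984 ] pred px [168.6766 131.1004]
scene mug_mouth 0.72 [177.7152 172.416 ] pred px [177.4429 174.4767]
scene jar in tool frame 0.77 637 [[-0.029102904625830345, -0.009021868438665167, 0.030782153719505535], [0.0394949548520938, 0.016537896355557913, 0.04365194218527805], [0.0700120639255953, 0.021245568690389672, 0.06294994915253567]]
top jar_cap 0.66 [160.6144 238.0032] pred px [161.2819 238.687 ]
top mug_mouth 0.7 [171.7248 233.3952] pred px [174.1325 235.4121]
top jar in tool frame 0.79 1221 [[-0.03133767477317766, -0.016406534270900653, 0.0300086353928347], [0.04210801320392092, 0.0029853136597123194, 0.03568532076842873], [0.0679928147643821, 0.020400118433267885, 0.06716232555802183]]
wrist jar_cap 0.57 [257.1776 331.8144] pred px [255.4126 330.5228]
wrist jar in tool frame 0.7 23825 [[-0.019015134269880087, -0.01726512672821227, 0.030179092422156457], [0.029760927925840997, 0.0007511490859532819, 0.03304833160922378], [0.06562888807113358, 0.018856702745926174, 0.044798125038187725]]
```

View pics/ab2.png

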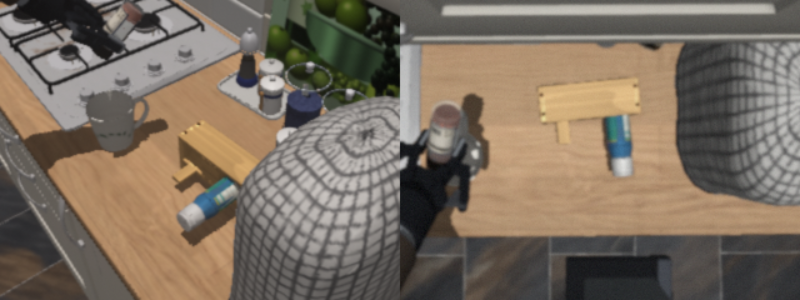

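The camera views match the predicted cap position, over the mug's middle at a slant of about 45°. The bottle, mug and rack haven't moved. I'm lowering about 80 mm straight down.

Request:
apply_moves --targets '[[[0,0,0],[-0.045,0,0.05],-1],[[0,0,0],[-0.05,0,0.05],-1],[[0,0,0],[-0.05,0,0.05],-1],[[0,0,0],[-0.04,0,0.042],-1],[[0,0,0],[0,0,0],-1]]'

```text
time: 8.47
tool_pos: [0.538, 0.3918, 0.1986]
ee_rot: [0.068, 0.911, -0.159, 0.373]
wrist_force: [-0.9, -0.4, -1.3]
opening: 0.0393
grip_force: 60.5
```

```bash
python3 go.py .538 .393 .2 -20 45; python3 e.py; python3 d.py 3
```

```text
t 8.4667 pos [0.538 0.392 0.199] turn [0.004 0.009 0.005] shift [ 0.002 -0.004 -0.004] opening 0.0392621121177418 grip 60.46035289764404 F [-0.909 -0.363 -1.259] q [ 0.906  0.477 -0.618  1.372 -0.75  -0.871]
tool x [ 0.6706 -0.2395  0.7021] pred cap [0.5475 0.388  0.1341]
scene jar_cap 0.92 [177.3056 159.8976] pred px [174.9195 162.4182]
scene mug_mouth 0.74 [176.0768 175.488 ] pred px [177.4429 174.4767]
scene jar in tool frame 0.71 590 [[-0.029932759129363138, -0.01265171891393282, 0.030513555915333005], [0.04108649228211745, 0.015588488621839515, 0.0436523102910046], [0.0701558533526848, 0.020941235374016997, 0.064912469210111]]
top jar_cap 0.9 [166.7072 238.8096] pred px [171.7749 236.9697]
top mug_mouth 0.78 [172.3904 233.8176] pred px [174.1325 235.4121]
top jar in tool frame 0.72 1000 [[-0.027371388703616745, -0.019684061948477112, 0.025675120166226476], [0.04304224188319207, 0.0005527423359818495, 0.031706116753019126], [0.07268127506784756, 0.018249442554833357, 0.06347712891511104]]
wrist jar_cap 0.79 [253.5936 331.5072] pred px [262.5263 333.6834]
wrist jar in tool frame 0.87 24033 [[-0.014329357784932403, -0.02004642927852402, 0.02629405943063969], [0.03455262120006366, -0.0018087239305776025, 0.029249525768137555], [0.07036793587733861, 0.016479204397133053, 0.041417584556036294]]
scene 0.86 631 [0.5445 0.3469 0.1365] [0.631  0.4022 0.2275]
top 0.78 983 [0.543  0.3489 0.118 ] [0.6286 0.4059 0.226 ]
```

View pics/ab3.png

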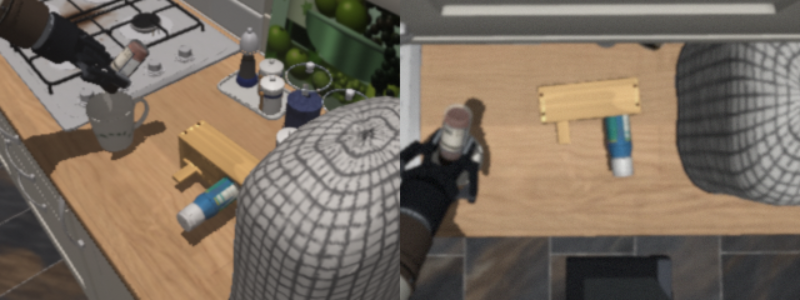

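```bash
python3 e.py; python3 go.py .54 .394 .207 -20 45
```

```text
tool x [ 0.6672 -0.2433  0.704 ] pred cap [0.5485 0.3899 0.1383]
scene jar_cap 0.72 [174.8992 160.3968] pred px [174.6282 160.4411]
scene mug_mouth 0.93 [177.8176 173.9904] pred px [177.4429 174.4767]
scene jar in tool frame 0.7 540 [[-0.02830086981610241, -0.009007420024532801, 0.030946708503049706], [0.040668057590496, 0.016440670972849496, 0.04394922112718615], [0.07009358808716865, 0.02150071318920022, 0.06269278752455196]]
top jar_cap 0.7 [168.6016 236.8896] pred px [170.4287 236.5546]
top mug_mouth 0.56 [172.9024 234.7008] pred px [174.1325 235.4121]
top jar in tool frame 0.97 973 [[-0.027357229256705178, -0.01675820616474692, 0.030113184303839784], [0.0419803033457796, 0.002335015406021407, 0.03573872445836437], [0.06828000500674664, 0.020261648640792877, 0.06581142447041022]]
wrist jar_cap 0.85 [256.6144 330.816 ] pred px [256.6997 331.995 ]
wrist jar in tool frame 0.74 24070 [[-0.01845987117393794, -0.017977692591081375, 0.03030256153259094], [0.030475559620924852, 0.0003618594404165841, 0.033256097566733395], [0.06639227813968453, 0.0187727367772267, 0.04559588813378954]]
t 9.8667 pos [0.539 0.393 0.203] turn [-0.002  0.005 -0.001] shift [ 0.012 -0.004 -0.008] opening 0.03946449905107469 grip 60.45999526977539 F [ 0.026  0.024 -0.586] q [ 0.907  0.474 -0.614  1.371 -0.751 -0.87 ]
```

```bash
python3 -c "
from rig import ctrl
print(ctrl.sense()['qd']); print(ctrl.job_done())"
```

```text
[ 0.00065573 -0.00032375 -0.00032998 -0.00108821  0.00014758 -0.00050517]
the job is handed in; nothing more can be done
None
```

I drew the jar straight out of its tunnel and handed in with it held still, cap-down at about 45°, over the middle of the mug with its lowest edge about 29 mm above the rim; the bottle, mug and rack look unmoved, and I did not measure the pots after the start.

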